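# Feel out the stiff caster wheel and put it on the reject spindle

### The arm

A 6-joint arm with a two-finger parallel gripper is mounted at the origin on the work surface. World frame = base frame: x ahead of the robot, y to its left, z up, the work surface at z = 0. Lengths are in m, angles in rad, forces in N, time in s.
With the tool pointing down it reaches from about 0.225 to 0.875 m from the base axis. Payload 3.4 kg.
Tool frame: the origin (TCP) lies at the very end of the fingers, on their centre line; the grasp point (between the pads) lies 19 mm behind it; z points along the fingers, y is the line along which they close (so a half turn about z gives the same grasp; the last joint's range is limited). The gripper opens to 85 mm and grips with 20 to 120 N. Pads are 22 mm wide; open, the fingers measure 114 mm over their backs; the gripper's body (76 mm by 85 mm) begins 54 mm behind the grasp point. The pads swing forward as they close: fully open they stand 13 mm farther back than shut.
Start: joints at [1.101, 0.276, 1.505, -0, 1.361, -0.121], TCP at [0.197, 0.54, 0.205] pointing down, gripper open.
Joint ranges: [-2.89, 2.89], [-0.75, 2.08], [0.22, 2.7], [-1.18, 4.32], [0.11, 2.71], [-2.7, 2.7]. Speed limits (rad/s): [2.57, 2.57, 3.14, 3.14, 3.14, 3.14].

### API

Orientations are given as a unit quaternion [w, x, y, z].
In Python, from rig import manip, get_image, camera_info gives the robot as it stands. The module is installed in compiled form; this text tells all that it offers.
- The arm moves only by the shell command python3 -m crank 'ROWS' [FORCE]. ROWS is a JSON object of lists of equal length, an entry for each row: "translation": the shift along the tool's x, y, z in mm, a list of three; "roll": the turn about the tool's z in rad; "fingers": the opening, from 0 (shut) to 1 (fully open). A call has 1 to 8 rows; each row shifts and turns the commanded pose from where the row before left it, along the tool's axes as they then stand; what a row does not reach is not made up. A row lasts 1/10 s, in which the tool goes at most 50 mm and 8.59 degrees, less where a joint would pass 70% of its speed; a pose out of reach is approached as far as the arm can. A call is refused whole if a number of a shift passes 50 or a number of a turn 0.15, either way. A call with a gripper value outside its range is refused whole. The fingers move at their own pace and stop on an object; FORCE is the grip in N (left out, the last holds). Time passes only in rows, so rows that do not move let the fingers close. It gives the time, the measured TCP pose, the force, the opening and the grip force at its end, in the units of the state.
- manip.get_state(): the state, without advancing time (a new reading comes with each control period).
- get_image(name): name is "side" or "top"; returns the picture (400x640x3 uint8, blue, green, red); there is no depth.
- camera_info(name): a dict with "mtx" (3x3 intrinsics, pixels), "rvec" (rotation vector, rad) and "tvec" (3), from world to camera coordinates, as OpenCV has them. Camera axes: x right, y down, z forward; pixel columns grow to the right and rows downward; lengths in m; the calibration is good to about 2 mm. A picture is of the moment at which its call begins. camera_info takes no time and is no camera call.
- manip.sign_off(): hands the job in; it is judged then, once.
The state is a dict: "clock": time; "qpos": joint angles; "qd": joint speeds; "effort": joint torques, N m; "position": TCP position; "ee_rot": TCP orientation; "contact_force": force on the tool from outside, world axes, zero at the start; "moment": the same for the moment, N m; "width": finger opening in m; "gripper_force": force on a finger pad.
Only numpy, scipy, OpenCV 4.12 (cv2) and the standard library are available. Lean on these libraries where they do the work, as an engineer would, in place of code of your own. Each camera call takes 0.05 s, during which the arm holds its last target. There are 200 camera calls.

### The job

One of the three trolley caster wheels on the test rack has a stiff bearing. Turn each wheel by hand on its post by at least an eighth of a turn, and leave it turned, feeling for drag, before you take any off; then lift the stiff one off and put it on the reject spindle, gently, all the way down on the shoulder. Do not crush the wheels, leave the two sound wheels on their posts, and do not disturb the other things.

Things in the scene. Friction and masses are not known exactly. Their poses are not given: they have to be found in the camera images.
- rack: fixed rack: aluminium plate 100 x 360 x 12 mm with three posts at y = -130, 0, +130 mm along its y axis. Post: round shoulder 22 mm diameter up to 35 mm above the table, where the hub rests, then a 12 mm square post (sides along the rack's x, y) to 61 mm, tapered tip to 66 mm. Origin: centre of the plate's underside, on the table
- spindle: fixed reject spindle, empty: grey round base 90 mm diameter, 12 mm thick, shoulder 22 mm diameter up to 35 mm above the table, then a round peg 10 mm diameter to 75 mm and a tapered tip to 81 mm. Origin: centre of the base's underside, on the table
- seat (a point): top of the reject spindle's shoulder, on its axis, 35 mm above the table: a wheel's hub underside (its origin) comes here when fully down
- core_a (a point): middle of wheel_a's bearing, on the axle, 13 mm above its hub's underside; in the stiff wheel it has sunk by 0.04 mm, far too little to see or measure: the bearing must be felt
- wheel_a: one of three look-alike caster wheels, axle upright, 0.12 kg. Hub: 24 mm square steel block, 26 mm tall, 14 mm square bore; the post stops it turning but for 1 mm (0.15 rad) of play. Dark round tread (white dot on top): 60 mm diameter, 24 mm tall, 1 to 25 mm above the hub's underside, turns on the hub. Pinch it with at most 60 N a finger. Origin: centre of the hub's underside, z up
- tread_a (a joint): turn of wheel_a's tread on its hub, rad, 0 at the start, growing anticlockwise seen from above, no end stops; stays where left. Exactly one of the three bearings is stiff: about 0.32 N m of drag (11 N at the tread); the sound ones drag 0.05 N m or less (under 2 N). Not seen, only felt, best in slow short turns
- core_b (a point): middle of wheel_b's bearing, on the axle, 13 mm above its hub's underside; in the stiff wheel it has sunk by 0.04 mm, far too little to see or measure: the bearing must be felt
- wheel_b: one of three look-alike caster wheels, axle upright, 0.12 kg. Hub: 24 mm square steel block, 26 mm tall, 14 mm square bore; the post stops it turning but for 1 mm (0.15 rad) of play. Dark round tread (white dot on top): 60 mm diameter, 24 mm tall, 1 to 25 mm above the hub's underside, turns on the hub. Pinch it with at most 60 N a finger. Origin: centre of the hub's underside, z up
- tread_b (a joint): turn of wheel_b's tread on its hub, rad, 0 at the start, growing anticlockwise seen from above, no end stops; stays where left. Exactly one of the three bearings is stiff: about 0.32 N m of drag (11 N at the tread); the sound ones drag 0.05 N m or less (under 2 N). Not seen, only felt, best in slow short turns
- core_c (a point): middle of wheel_c's bearing, on the axle, 13 mm above its hub's underside; in the stiff wheel it has sunk by 0.04 mm, far too little to see or measure: the bearing must be felt
- wheel_c: one of three look-alike caster wheels, axle upright, 0.12 kg. Hub: 24 mm square steel block, 26 mm tall, 14 mm square bore; the post stops it turning but for 1 mm (0.15 rad) of play. Dark round tread (white dot on top): 60 mm diameter, 24 mm tall, 1 to 25 mm above the hub's underside, turns on the hub. Pinch it with at most 60 N a finger. Origin: centre of the hub's underside, z up
- tread_c (a joint): turn of wheel_c's tread on its hub, rad, 0 at the start, growing anticlockwise seen from above, no end stops; stays where left. Exactly one of the three bearings is stiff: about 0.32 N m of drag (11 N at the tread); the sound ones drag 0.05 N m or less (under 2 N). Not seen, only felt, best in slow short turns
- spacer: bystander: loose steel bush, 18 mm diameter, 14 mm tall, standing on the rack plate midway between two posts; origin under its centre
- wrench: bystander: wrench 160 mm long lying in front of the rack; origin under its middle
- fork: bystander: steel caster fork (60 x 50 mm plate with two upright cheeks, 63 mm tall) behind the rack; origin under its plate
- tape_0: bystander: yellow tape reel lying flat, 100 mm diameter, 35 mm tall; origin under its centre
- tape_1: bystander: yellow tape reel lying flat, 100 mm diameter, 35 mm tall; origin under its centre
- driver: bystander: screwdriver 180 mm long, lying on the table near the reject spindle; origin under its middle
- oil: bystander: white bottle, 52 mm diameter, 120 mm tall, behind the rack; origin under its centre
Not all that is in view belongs to the job. Leave any orange or purple look-alike of the wheel_b alone.

How it is judged:
On the way, in this order (a step that is already met when the one before it is completed fails the run):
1. all three wheels have been turned at least 0.75 rad (about an eighth of a turn) either way from the start and left so, while all are still on their posts ((value of joint tread_a above 0.75 rad or value of joint tread_a below -0.75 rad) and (value of joint tread_b above 0.75 rad or value of joint tread_b below -0.75 rad) and (value of joint tread_c above 0.75 rad or value of joint tread_c below -0.75 rad) and distance of each of wheel_a, wheel_b, wheel_c from where it was at the start of the episode below 0.012 m), for 0.2 s.
2. the stiff wheel is fully down on the reject spindle (((z of core_a in the frame of wheel_a below 0.01298 m and horizontal distance between wheel_a and seat below 0.006 m and z of wheel_a in the frame of seat between -0.004 and 0.004 m and angle between wheel_a's own z axis and vertical below 0.1 rad) or (z of core_b in the frame of wheel_b below 0.01298 m and horizontal distance between wheel_b and seat below 0.006 m and z of wheel_b in the frame of seat between -0.004 and 0.004 m and angle between wheel_b's own z axis and vertical below 0.1 rad) or (z of core_c in the frame of wheel_c below 0.01298 m and horizontal distance between wheel_c and seat below 0.006 m and z of wheel_c in the frame of seat between -0.004 and 0.004 m and angle between wheel_c's own z axis and vertical below 0.1 rad))), for 0.2 s.
At the end, for the whole second after the job is handed in: the stiff wheel sits level (within 0.1 rad), at rest and released on the reject spindle, its origin within 6 mm sideways and 4 mm in height of the seat; the two sound wheels still sit upright on their posts within 6 mm of where they were; every bystander is within 30 mm of its start (((z of core_a in the frame of wheel_a below 0.01298 m and horizontal distance between wheel_a and seat below 0.006 m and z of wheel_a in the frame of seat between -0.004 and 0.004 m and angle between wheel_a's own z axis and vertical below 0.1 rad and linear speed of wheel_a below 0.02 m/s) or (not (z of core_a in the frame of wheel_a below 0.01298 m) and distance of wheel_a from where it was at the start of the episode below 0.006 m and angle between wheel_a's own z axis and vertical below 0.1 rad)) and ((z of core_b in the frame of wheel_b below 0.01298 m and horizontal distance between wheel_b and seat below 0.006 m and z of wheel_b in the frame of seat between -0.004 and 0.004 m and angle between wheel_b's own z axis and vertical below 0.1 rad and linear speed of wheel_b below 0.02 m/s) or (not (z of core_b in the frame of wheel_b below 0.01298 m) and distance of wheel_b from where it was at the start of the episode below 0.006 m and angle between wheel_b's own z axis and vertical below 0.1 rad)) and ((z of core_c in the frame of wheel_c below 0.01298 m and horizontal distance between wheel_c and seat below 0.006 m and z of wheel_c in the frame of seat between -0.004 and 0.004 m and angle between wheel_c's own z axis and vertical below 0.1 rad and linear speed of wheel_c below 0.02 m/s) or (not (z of core_c in the frame of wheel_c below 0.01298 m) and distance of wheel_c from where it was at the start of the episode below 0.006 m and angle between wheel_c's own z axis and vertical below 0.1 rad)) and distance of each of spacer, wrench, fork, tape_0, tape_1, driver, oil from where it was at the start of the episode below 0.03 m); the robot touches nothing.
It fails at once if a wheel was crushed: the fingers pressed it with more than 140 N (both fingers added) (contact force between the fingers and wheel_a above 140 N or contact force between the fingers and wheel_b above 140 N or contact force between the fingers and wheel_c above 140 N).
It fails at once if a sound wheel was taken off its post (moved over 20 mm) ((not (z of core_a in the frame of wheel_a below 0.01298 m) and distance of wheel_a from where it was at the start of the episode above 0.02 m) or (not (z of core_b in the frame of wheel_b below 0.01298 m) and distance of wheel_b from where it was at the start of the episode above 0.02 m) or (not (z of core_c in the frame of wheel_c below 0.01298 m) and distance of wheel_c from where it was at the start of the episode above 0.02 m)).
It fails at once if a wheel was rammed onto the spindle or its base (over 35 N) (contact force between any of wheel_a, wheel_b, wheel_c and spindle above 35 N).
It fails at once if a bystander was disturbed (moved over 30 mm, or the bottle tipped) (distance of any of spacer, wrench, fork, tape_0, tape_1, driver, oil from where it was at the start of the episode above 0.03 m or angle between oil's own z axis and vertical above 0.4 rad).
It also fails if it takes over 72 s, if anything falls off the work surface, if the arm or the gripper's body presses on something with over 40 N, if the wrist force passes 120 N, or if a joint passes its speed limit or range.

## Working session

There is one attempt and no reset: what is moved stays moved. The work goes in short steps, Python scripts to look and compute and a shell command to move; the robot and the scene stay as the last step left them, time stands still between calls to the robot, and variables do not carry over. Pictures are saved under pics/ and viewed, at most 10 in all, crops included, and the job is handed in when it is done.

```bash
mkdir -p pics; python3 - <<'E'
from rig import manip,get_image,camera_info
import cv2
for n in("side","top"):
    cv2.imwrite(f"pics/{n}0.png",get_image(n)); c=camera_info(n); print(n,c)
print(manip.get_state())
E
```

```text
side {'mtx': array([[435.33854701,   0.        , 320.35555864],
       [  0.        , 435.33854701, 203.6746519 ],
       [  0.        ,   0.        ,   1.        ]]), 'rvec': array([ 2.31887712, -0.89228148,  0.33817048]), 'tvec': array([-0.38082731,  0.34303589,  0.78457954])}
top {'mtx': array([[396.63580779,   0.        , 317.7927828 ],
       [  0.        , 396.63580779, 199.68786541],
       [  0.        ,   0.        ,   1.        ]]), 'rvec': array([ 2.14689806, -2.1828632 ,  0.13274645]), 'tvec': array([0.02227561, 0.53848807, 1.16062324])}
{'clock': 0.1, 'qpos': array([ 1.10101007e+00,  2.76569657e-01,  1.50601682e+00,  7.28842789e-07,
        1.36070562e+00, -1.20988365e-01]), 'qd': array([ 1.59295237e-04, -5.19604499e-05, -2.72308852e-03, -7.42892579e-04,
       -1.95968932e-04,  2.12154287e-04]), 'effort': array([ 1.21391829e-03, -4.17699838e+01, -2.46404618e+01, -3.36488174e-04,
        5.91979857e-03, -3.23116365e-05]), 'position': array([0.19627856, 0.53991015, 0.20370054]), 'ee_rot': array([-2.47704280e-04,  1.73516247e-01,  9.84830640e-01, -8.12817824e-04]), 'contact_force': array([ 0.26192015, -0.13326067,  0.40036175]), 'moment': array([0.01454869, 0.01700811, 0.01190091]), 'gripper_force': 0.0, 'width': 0.08540534898698163}
```

View pics/side0.png

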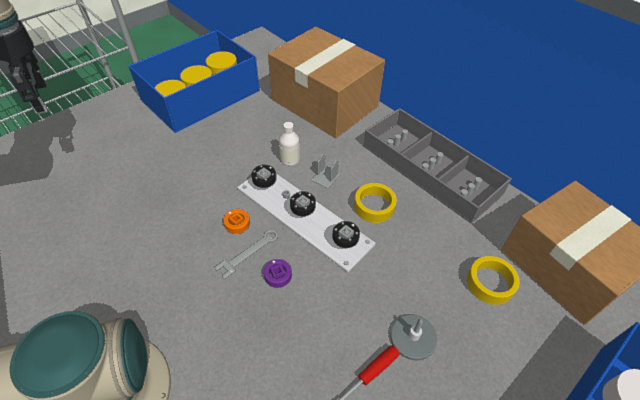

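View pics/top0.png

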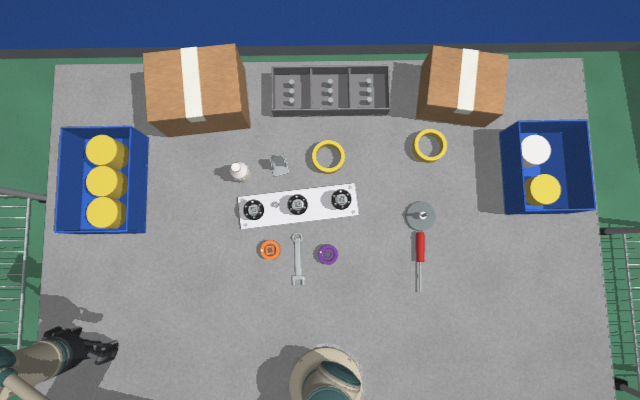

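The left picture shows the dark wheels at about (264,176), (303,204) and (346,235) on the rack, with the spindle at (414,335). In the top view the wheels are at (254,209), (298,204) and (342,199), and the spindle is at (420,215). The orange look-alike (270,250) and the purple one (327,254) are off the rack, so they are decoys. The dark wheels on the rack fit the description. I'll confirm with one enlarged crop.

```bash
python3 - <<'E'
import cv2,numpy as np
t=cv2.imread("pics/top0.png");s=cv2.imread("pics/side0.png")
a=cv2.resize(t[175:235,230:445],None,fx=3.7,fy=3.7,interpolation=cv2.INTER_CUBIC)[:, :796]
b=cv2.resize(s[155:275,230:385],(400,310),interpolation=cv2.INTER_CUBIC)
c=cv2.resize(s[305:365,380:456],(396,310),interpolation=cv2.INTER_CUBIC)
o=np.vstack([a,np.hstack([b,c])]);print(o.shape);cv2.imwrite("pics/crop0.png",o)
E
```

```text
(532, 796, 3)
```

View pics/crop0.png

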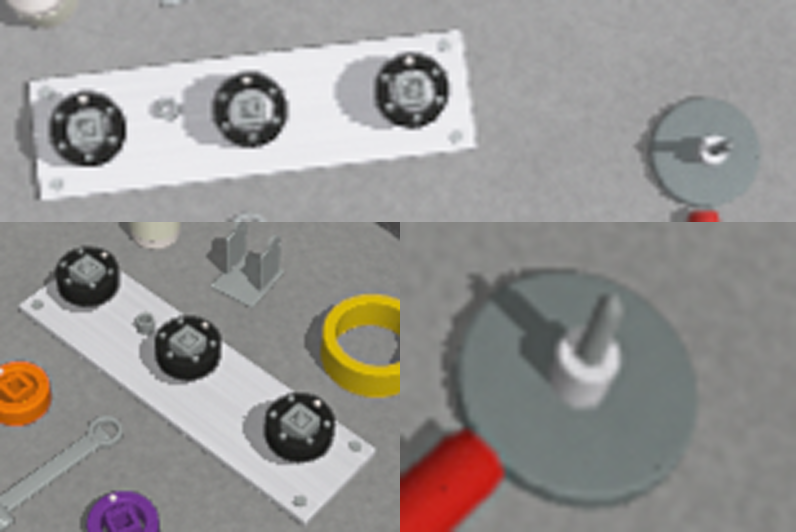

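The crop confirms three dark wheels with square hubs on the white rack, and an empty spindle with a white shoulder. Next I'll fit the silhouettes in both views.

```bash
cat > h.py <<'E'
import cv2,numpy as np
from scipy.optimize import least_squares
from rig import camera_info
C={n:camera_info(n) for n in("side","top")}
def proj(n,P): c=C[n]; return cv2.projectPoints(np.asarray(P,float).reshape(-1,1,3),c["rvec"],c["tvec"],c["mtx"],None)[0].reshape(-1,2)
def cen(pts):
    m=cv2.moments(cv2.convexHull(np.asarray(pts,np.float32))); return np.array([m["m10"],m["m01"]])/m["m00"], m["m00"]
A=np.linspace(0,2*np.pi,72,endpoint=False)
def cyl(p,r,z0,z1): return np.vstack([np.c_[p[0]+r*np.cos(A),p[1]+r*np.sin(A),np.full(72,p[2]+z)] for z in(z0,z1)])
def blob(mask,seed,mina=60):
    k,l,st,ce=cv2.connectedComponentsWithStats(mask.astype(np.uint8))
    i=min((i for i in range(1,k) if st[i,4]>mina),key=lambda i:np.hypot(*(ce[i]-seed)))
    ys,xs=np.where(l==i)
    e=np.vstack([np.c_[xs+dx,ys+dy] for dx in(-.5,.5) for dy in(-.5,.5)])
    return cen(e)
def fit(obs,r,z0,z1,x0):
    f=lambda p:np.concatenate([cen(proj(n,cyl(p,r,z0,z1)))[0]-obs[n][0] for n in obs])
    s=least_squares(f,x0,diff_step=1e-4); return s.x,s.fun,[ (cen(proj(n,cyl(s.x,r,z0,z1)))[1],obs[n][1]) for n in obs]
E
python3 - <<'E'
from h import *
np.set_printoptions(precision=4,suppress=True)
I={n:cv2.imread(f"pics/{n}0.png") for n in C}
W=[]
for s,t in(((264,176),(254,209)),((303,204),(298,204)),((346,235),(342,199))):
    o={n:blob(I[n].max(2)<62,q,40) for n,q in(("side",s),("top",t))}
    r=fit(o,.03,.001,.025,[.5,.1,.03]);W.append(r[0]);print(*r)
W=np.array(W);d=W[0]-W[2];print("len",np.linalg.norm(d),"mid",(W[0]+W[2])/2,"yaw",np.arctan2(d[1],d[0])-np.pi/2)
for n,q in(("top",(405,216)),("side",(397,320)) ,("top",(425,225)),("top",(440,240))): print(n,q,I[n][q[1],q[0]])
c=proj('top',[[.4,0,0],[.5,0,0],[.4,-.1,0]]);print(c)
for n,q,b in(("side",(414,337),(385,305,440,358)),("top",(420,215),(403,200,437,232))):
    m=I[n].astype(int); print(n,m[q[1]-8:q[1]+8:4,b[0]-3:b[2]+3:4].tolist()[1][:6])
# rack plate white
m=(I['top'].min(2)>200)
E
```

```text
[0.5063 0.1994 0.0419] [-0.9961  0.1215  0.6392 -1.0326] [(523.765898581245, 465.0), (357.65288212907035, 236.5)]
[ 0.4823 -0.0104  0.1507] [10.5153 -1.327  -8.1467 11.6176] [(786.8550467032474, 504.0), (417.158498123521, 70.0)]
[ 0.5369 -0.0475  0.0272] [-3.3186  0.4335  2.6979 -3.6018] [(639.8479111201596, 572.0), (336.5450116114225, 70.0)]
len 0.24924680949017267 mid [0.5216 0.076  0.0345] yaw 0.12347194354003288
top (405, 216) [88 87 86]
side (397, 320) [100 101  94]
top (425, 225) [150 150 140]
top (440, 240) [160 159 158]
[[322.886  246.1024]
 [322.286  213.329 ]
 [355.7237 245.5417]]
side [[138, 140, 141], [139, 142, 142], [76, 76, 73], [120, 121, 113], [120, 122, 112], [121, 122, 113]]
top [[162, 161, 162], [113, 113, 112], [143, 142, 133], [143, 141, 133], [146, 144, 136], [142, 142, 133]]
```

```bash
python3 - <<'E'
from h import *
np.set_printoptions(precision=4,suppress=True)
I={n:cv2.imread(f"pics/{n}0.png") for n in C}
def roi(sh,q,r): return cv2.circle(np.zeros(sh,np.uint8),q,r,1,-1)
for th in(75,90):
  W=[]
  for s,t in(((264,176),(254,210)),((303,204),(298,204)),((346,235),(342,199))):
    o={}
    for n,q,R in(("side",s,18),("top",t,14)):
        m=(I[n].max(2)<th).astype(np.uint8)*roi(I[n].shape[:2],q,R)
        m=cv2.morphologyEx(m,cv2.MORPH_CLOSE,np.ones((3,3)))
        o[n]=blob(m,q,40)
    r=fit(o,.03,.001,.025,[.5,.1,.03]);W.append(r[0]);print(*r)
  W=np.array(W);d=W[0]-W[2];print(th,"len",np.linalg.norm(d),"mid",(W[0]+W[2])/2,"yaw",np.arctan2(d[1],d[0])-np.pi/2)
for k in(4,6):
  o={}
  for n,q,R in(("side",(414,337),26),("top",(420,215),20)):
    a=I[n].astype(int);m=((a[...,0]-a[...,2]>k)&(a[...,0]>40)).astype(np.uint8)*roi(I[n].shape[:2],q,R)
    m=cv2.morphologyEx(m,cv2.MORPH_CLOSE,np.ones((5,5)));o[n]=blob(m,q,100)
  print("base",*fit(o,.045,0,.012,[.45,-.2,0]))
# white shoulder
o={}
for n,q,R in(("side",(414,333),10),("top",(423,215),7)):
    m=(I[n].min(2)>165).astype(np.uint8)*roi(I[n].shape[:2],q,R); ys,xs=np.where(m); print(n,len(xs),xs.mean(),ys.mean(),xs.min(),xs.max(),ys.min(),ys.max())
for n in C: print(n,"base corners est", )
E
```

```text
[0.5107 0.203  0.0362] [-0.3231  0.0393  0.2074 -0.3341] [(515.8020995303523, 475.0), (354.3670361805707, 321.0)]
[0.5242 0.0739 0.0366] [-0.285   0.0355  0.2057 -0.3019] [(577.0825844928622, 519.5), (341.5272619810421, 312.0)]
[ 0.5379 -0.0555  0.0371] [-0.3625  0.0479  0.297  -0.3944] [(654.4936843784526, 593.5), (342.84149999404326, 304.5)]
75 len 0.25991773385759065 mid [0.5243 0.0737 0.0366] yaw 0.10468741734825748
[0.5099 0.2039 0.0358] [ 0.0918 -0.0114 -0.0586  0.0951] [(515.4974083965644, 520.5), (354.26895406015683, 329.0)]
[0.5245 0.074  0.0362] [-0.3827  0.049   0.2757 -0.4062] [(576.5394554194063, 548.5), (341.30008036922663, 318.0)]
[ 0.5377 -0.0553  0.0369] [-0.3249  0.0419  0.2666 -0.3527] [(654.347240251489, 622.0), (342.73681993526407, 316.5)]
90 len 0.260747893338616 mid [0.5238 0.0743 0.0364] yaw 0.10670346268968567
base [ 0.4875 -0.2997  0.0023] [-0.2421  0.019   0.2671 -0.2738] [(1727.8826016206294, 1680.0), (711.4061708641239, 716.5)]
base [ 0.4878 -0.2996  0.0027] [-0.3555  0.0528  0.3638 -0.43  ] [(1728.0993657717481, 1603.0), (711.8167961598374, 690.5)]
side 61 416.3606557377049 333.344262295082 411 421 328 339
top 24 422.5416666666667 215.45833333333334 420 426 212 219
side base corners est
top base corners est
```

```bash
cat > g.py <<'E'
import sys,numpy as np
from rig import manip
from scipy.spatial.transform import Rotation as R
np.set_printoptions(precision=4,suppress=True)
T=dict(a=[.5105,.2032],b=[.5240,.0739],c=[.5378,-.0555],s=[.4877,-.2996])
s=manip.get_state();w=s["ee_rot"];M=R.from_quat([w[1],w[2],w[3],w[0]])
Y=M.as_matrix()
print("t",s["clock"],"p",s["position"],"yaw",np.arctan2(Y[1,1],Y[0,1]),"tilt",Y[:2,2],"q6",s["qpos"][5],"F",s["contact_force"],"M",s["moment"],"w",s["width"],"gf",s["gripper_force"])
if len(sys.argv)>2: print("shift mm",1000*M.inv().apply(np.array(T[sys.argv[1]]+[float(sys.argv[2])])-s["position"]))
E
python3 g.py a 0.12
```

```text
t 0.1 p [0.1963 0.5399 0.2037] yaw 1.22199845143929 tilt [-0.0008 -0.0015] q6 -0.12098836519828471 F [ 0.2619 -0.1333  0.4004] M [0.0145 0.017  0.0119] w 0.08540534898698163 gf 0.0
shift mm [-410.3945 -208.9025   83.9686]
```

```bash
python3 -m crank '{"translation":[[-41,-21,0],[-41,-21,0],[-41,-21,0],[-41,-21,0],[-41,-21,0],[-41,-21,0],[-41,-21,0],[-41,-21,0]],"roll":[0,0,0,0,0,0,0,0],"fingers":[1,1,1,1,1,1,1,1]}' 30
python3 g.py a 0.12
```

```text
clock: 0.9
position: [0.4481, 0.2688, 0.2042]
ee_rot: [-0.0, 0.174, 0.985, -0.0]
contact_force: [-0.3, 0.3, 0.1]
width: 0.0852
gripper_force: 0.0
t 0.9 p [0.4481 0.2688 0.2042] yaw 1.2219675859286052 tilt [-0.0005  0.0001] q6 -0.8151128088929669 F [-0.2697  0.3413  0.1042] M [ 0.0407 -0.0038  0.0268] w 0.08522064202467117 gf 0.0
shift mm [-81.1201 -40.3     84.2105]
```

```bash
python3 -m crank '{"translation":[[-40,-20,0],[-40,-20,0],[0,0,25],[0,0,30],[0,0,30],[0,0,0]],"roll":[0,0,0,0,0,0],"fingers":[1,1,1,1,1,1]}' 30
python3 g.py a 0.034; python3 - <<'E'
from rig import get_image
import cv2,numpy as np
t=get_image("top");s=get_image("side")
a=cv2.resize(t[150:250,200:330],(520,400));b=cv2.resize(s[110:240,200:330],(280,280))
o=np.zeros((400,800,3),np.uint8);o[:,:520]=a;o[:280,520:]=b
cv2.imwrite("pics/a1.png",o)
E
```

```text
clock: 1.5
position: [0.5052, 0.2042, 0.1153]
ee_rot: [-0.005, 0.174, 0.985, -0.002]
contact_force: [-0.6, 0.4, 0.1]
width: 0.0855
gripper_force: 0.0
t 1.5 p [0.5052 0.2042 0.1153] yaw 1.2214795171002442 tilt [-0.0097 -0.0025] q6 -0.9650750677667961 F [-0.5781  0.3944  0.123 ] M [ 0.0082 -0.0356  0.0083] w 0.0855342148174764 gf 0.0
shift mm [-5.9764  1.3155 81.2673]
```

View pics/a1.png

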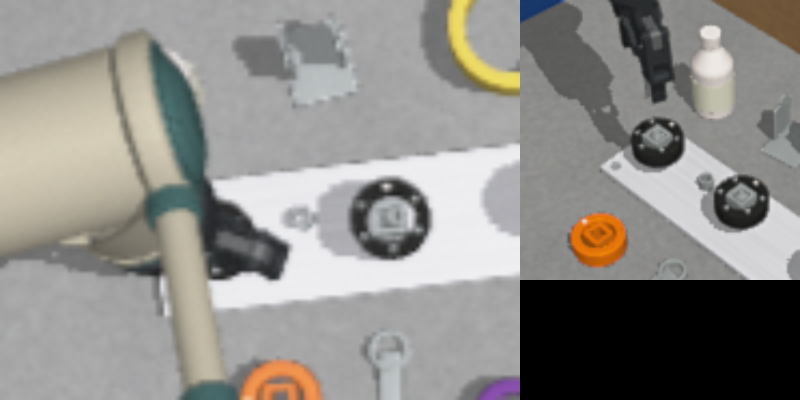

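The side crop shows the fingers above wheel A at crop pixel (657,95), with the bottle at (712,75) upright and clear. The top crop shows the forearm coming in from the left.

```bash
python3 -m crank '{"translation":[[0,0,0],[0,0,0]],"roll":[0,0],"fingers":[1,1]}' 30
python3 g.py a 0.034
```

```text
clock: 1.8
position: [0.5101, 0.206, 0.1213]
ee_rot: [0.002, 0.173, 0.985, 0.001]
contact_force: [-0.1, 1.2, 0.4]
width: 0.0855
gripper_force: 0.0
t 1.8 p [0.5101 0.206  0.1213] yaw 1.222363595035552 tilt [0.0034 0.001 ] q6 -0.9650968602918384 F [-0.0543  1.2066  0.3884] M [0.0004 0.0342 0.0005] w 0.08551327102843323 gf 0.0
shift mm [-1.1163 -2.681  87.2716]
```

```bash
python3 -m crank '{"translation":[[-0.5,-2.5,15],[0,0,20],[0,0,20],[0,0,15],[0,0,8],[0,0,4],[0,0,0],[0,0,0]],"roll":[0,0,0,0,0,0,0,0],"fingers":[1,1,1,1,1,1,1,1]}' 30
python3 g.py a 0.034
```

```text
clock: 2.6
position: [0.5092, 0.2032, 0.0384]
ee_rot: [0.001, 0.173, 0.985, 0.0]
contact_force: [1.0, -0.6, -0.3]
width: 0.0857
gripper_force: 0.0
t 2.6 p [0.5092 0.2032 0.0384] yaw 1.222104087422531 tilt [0.0017 0.0005] q6 -0.9694038539190792 F [ 1.0343 -0.6093 -0.3498] M [0.0114 0.0133 0.0145] w 0.0856796156639597 gf 0.0
shift mm [-1.1955  0.3935  4.3755]
```

```bash
python3 -m crank '{"translation":[[-1,0.5,5],[0,0,5],[0,0,0],[0,0,0],[0,0,0],[0,0,0],[0,0,0]],"roll":[0,0,0,0,0,0,0],"fingers":[1,1,0.75,0.5,0.5,0.5,0.5]}' 30
python3 g.py a 0.028
```

```text
clock: 3.3
position: [0.5098, 0.2034, 0.0281]
ee_rot: [0.0, 0.174, 0.985, 0.0]
contact_force: [-0.5, 0.8, 5.1]
width: 0.0526
gripper_force: 30.9
t 3.3 p [0.5098 0.2034 0.0281] yaw 1.2219917532108082 tilt [0.0007 0.0006] q6 -0.9697215413093999 F [-0.4974  0.8383  5.1348] M [0.0908 0.2132 0.0644] w 0.052617682613574114 gf 30.934380926191807
shift mm [-0.7372  0.0758  0.1025]
```

```bash
python3 - <<'E'
from rig import get_image
import cv2,numpy as np
t=get_image("top");s=get_image("side")
a=cv2.resize(t[170:240,220:310],(360,280),interpolation=cv2.INTER_CUBIC);b=cv2.resize(s[130:210,220:310],(440,391),interpolation=cv2.INTER_CUBIC)
o=np.zeros((400,800,3),np.uint8);o[:280,:360]=a;o[:391,360:]=b
cv2.imwrite("pics/a2.png",o)
E
```

```text
(no output)
```

View pics/a2.png

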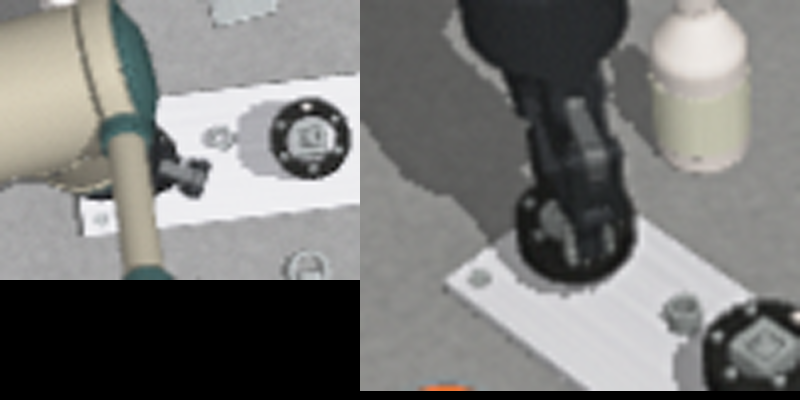

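```bash
python3 - <<'E'
from h import *
f=lambda P:(proj("side",P)-[220,130])*[440/90,391/80]+[360,0]
c=np.array([.5101,.2034]);u=np.array([.342,.94])
for z in(.028,.036,.048,.06,.09): print(z,f([[*(c+k*.03*u),z] for k in(-1,0,1)]).round().tolist())
v=np.array([.94,-.342]);print(f([[*(c-.026*u+k*.011*v),z] for k in(-1,1) for z in (.03,.06)]).round().tolist())
E
```

```text
0.028 [[591.0, 294.0], [573.0, 253.0], [555.0, 213.0]]
0.036 [[590.0, 284.0], [572.0, 242.0], [554.0, 202.0]]
0.048 [[588.0, 267.0], [569.0, 226.0], [552.0, 186.0]]
0.06 [[586.0, 251.0], [567.0, 209.0], [549.0, 169.0]]
0.09 [[581.0, 209.0], [562.0, 167.0], [543.0, 126.0]]
[[567.0, 292.0], [562.0, 251.0], [609.0, 280.0], [605.0, 239.0]]
```

```bash
python3 - <<'E'
from rig import get_image
import cv2,numpy as np
s=get_image("side")[140:200,235:305]
b=cv2.resize(s,(690,590),interpolation=cv2.INTER_CUBIC)
b=(255*np.clip(b/110.,0,1)**.6).astype(np.uint8)
cv2.imwrite("pics/a3.png",b)
E
```

```text
(no output)
```

View pics/a3.png

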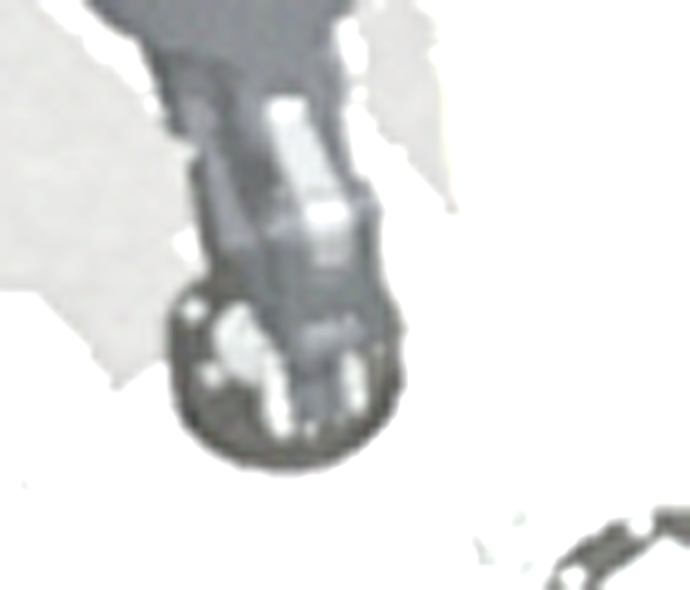

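```bash
python3 - <<'E'
from h import *
import cv2
for n in C:
    R=cv2.Rodrigues(C[n]["rvec"])[0];print(n,-R.T@C[n]["tvec"])
c=np.array([.5098,.2034]);u=np.array([.342,.94])
for z in(.03,.06,.09): print("top",z,proj("top",[[*(c-k*u),z] for k in(.026,.03,.044)]).round(1).tolist())
from rig import get_image
t=get_image("top")[203:226:1,250:276]; print(t.max(2))
E
```

```text
side [ 0.11559335 -0.42062195  0.82944769]
top [0.40125727 0.02252969 1.21490614]
top 0.03 [[262.7, 213.2], [263.9, 213.6], [268.3, 215.2]]
top 0.06 [[261.3, 212.4], [262.6, 212.8], [267.1, 214.4]]
top 0.09 [[259.9, 211.5], [261.2, 211.9], [265.8, 213.5]]
[[139 146 147 145 118 104  97  80  58  47  54 127 226 238 238 238 238 238
  239 238 216 184 160 168 171 173]
 [165 171 174 174 162 132 108  87  56  46  99  81 151 231 239 238 239 239
  240 238 208 178 164 160 222 202]
 [171 177 181 179 172 157 116  90  61  45  77  62  71 157 230 239 239 238
  238 239 207 179 171 180 195 181]
 [169 177 180 180 175 162 118  76  51  46  53  55  51  91 223 238 238 237
  238 237 234 200 173 168 183 189]
 [168 176 180 181 177 167 119  68  46  45  48  49  51  52 219 237 237 238
  238 239 240 237 236 236 223 195]
 [165 175 181 180 178 167 119  65  45  44  48  56  52  54 162 232 240 240
  240 240 240 240 240 239 237 234]
 [164 173 179 179 177 169 122  67  48  47  50  62  60  53  82 166 214 188
  176 209 196 212 233 238 238 238]
 [163 174 179 180 177 172 133  74  43  48 103 125 115  81  61 170 167 118
   83 1
[... 963 characters left out ...]
36 210 158
  144 144 222 238 240 240 240 240]
 [144 160 169 176 180 180 177 166 176 230 239 238 239 239 239 239 238 235
  235 235 239 240 240 240 240 240]
 [140 158 169 175 178 181 176 167 184 231 239 239 240 240 239 240 240 239
  240 240 239 240 240 240 240 240]
 [138 154 168 174 180 180 177 167 189 231 239 239 239 239 239 240 240 239
  239 240 240 240 240 240 240 240]
 [136 156 164 173 179 180 177 171 176 230 240 240 240 240 239 240 240 240
  240 240 240 240 240 239 240 240]
 [135 148 163 173 178 181 178 172 160 228 240 240 240 240 239 239 239 239
  238 239 239 239 240 240 240 240]
 [131 149 161 170 178 180 178 174 161 225 238 238 237 238 239 239 239 240
  239 230 222 205 195 177 170 178]]
```

```bash
python3 - <<'E'
from h import *
c=np.array([.5098,.2034]);u=np.array([.342,.94])
f=lambda P:((proj("side",P)-[235,140])*[9.857,9.833]).round().tolist()
for r in(.026,.03,.045): print(r,f([[*(c-r*u),z] for z in(.03,.045,.06,.08,.1)]))
from rig import get_image
s=get_image("side")[178:192,255:280]; print(s.max(2)); print(s[6:8,8:16].tolist())
E
python3 g.py a .028
```

```text
0.026 [[312.0, 478.0], [307.0, 437.0], [302.0, 396.0], [295.0, 339.0], [288.0, 281.0]]
0.03 [[317.0, 489.0], [312.0, 448.0], [307.0, 407.0], [300.0, 351.0], [293.0, 292.0]]
0.045 [[336.0, 532.0], [331.0, 491.0], [326.0, 450.0], [320.0, 394.0], [313.0, 336.0]]
[[ 52  89  68  48  62  79  80 105  97  41  32  35  37  35  56  96  92  44
   35  25  40 119 216 212 209]
 [ 34  49  41  28  32  42  58 102 104  42  40  44  44  40  53  82  93  43
   30  24  43 126 221 214 208]
 [ 32  29  28  28  27  25  51 103 108  55  43  45  48  39  48  81 113  45
   25  28  80 173 221 217 213]
 [ 28  29  30  30  29  27  51 106 137  72  44  44  46  41  45  67  79  34
   24  33 106 208 217 215 215]
 [ 25  29  28  30  29  29  44  89 117  71  40  45  46  39  51  42  40  27
   24  61 142 213 212 211 213]
 [ 23  27  27  30  29  29  31  69 115  82  50  75  39  32  39  32  27  25
   47 122 206 215 209 207 209]
 [ 35  23  26  33  31  30  30  41  64  48  35  49  35  32  32  27  24  51
  123 201 219 215 210 208 207]
 [ 82  40  27  26  30  30  31  30  33  32  30  34  32  32  29  33  56 126
  205 220 215 213 212 211 209]

[... 391 characters left out ...]
214 211 211 211 212 213 214]
 [217 205 203 204 205 197 149 158 205 208 209 216 205 215 214 213 213 214
  215 214 211 211 212 213 213]
 [216 216 215 215 214 214 203 208 220 218 216 216 215 214 213 213 211 211
  213 214 216 212 209 211 212]]
[[[63, 64, 63], [46, 48, 46], [34, 35, 35], [47, 49, 47], [32, 33, 35], [29, 31, 32], [29, 31, 32], [24, 27, 25]], [[29, 33, 32], [31, 32, 31], [29, 30, 29], [32, 34, 34], [29, 31, 32], [28, 32, 32], [26, 29, 29], [32, 33, 33]]]
t 3.55 p [0.5098 0.2034 0.0281] yaw 1.2219892711478666 tilt [0.0007 0.0006] q6 -0.9697519476236386 F [-0.9551  0.1006  5.5961] M [0.1322 0.2837 0.0188] w 0.052605114933279275 gf 31.057782797142863
shift mm [-0.7356  0.0785  0.0894]
```

The picture shows the near fingertip ending at about (315,425), so it only reaches the top part of the tread. Together with the narrow width reading, that suggests a tip grip with tilted pads. I'll open, go lower and regrip.

```bash
python3 -m crank '{"translation":[[0,0,0],[0,0,0],[-0.7,0,6],[0,0,6],[0,0,0],[0,0,0],[0,0,0],[0,0,0]],"roll":[0,0,0,0,0,0,0,0],"fingers":[1,1,1,1,0.6,0.5,0.5,0.5]}' 30
python3 g.py a 0.016
```

```text
clock: 4.35
position: [0.5104, 0.2032, 0.0156]
ee_rot: [0.0, 0.174, 0.985, 0.0]
contact_force: [-0.9, 2.1, 0.3]
width: 0.0546
gripper_force: 32.0
t 4.35 p [0.5104 0.2032 0.0156] yaw 1.2218264360883806 tilt [0.0005 0.0007] q6 -0.9704053185981767 F [-0.8923  2.0708  0.288 ] M [ 0.2869 -0.0159 -0.0038] w 0.05458807593065396 gf 31.98636705055833
shift mm [-0.0933 -0.0131 -0.3608]
```

```bash
python3 -m crank '{"translation":[[0,0,0],[0,0,0],[0,0,0],[0,0,0]],"roll":[0.05,0.05,0.05,0.05],"fingers":[0.5,0.5,0.5,0.5]}' 30
python3 g.py;  python3 -m crank '{"translation":[[0,0,0],[0,0,0],[0,0,0],[0,0,0]],"roll":[0.05,0.05,0.05,0.05],"fingers":[0.5,0.5,0.5,0.5]}' 30
python3 g.py
```

```text
clock: 4.75
position: [0.5109, 0.2043, 0.0157]
ee_rot: [0.0, 0.272, 0.962, 0.001]
contact_force: [1.2, 4.5, -0.6]
width: 0.0545
gripper_force: 32.2
t 4.75 p [0.5109 0.2043 0.0157] yaw 1.0192581052798029 tilt [0.0016 0.0026] q6 -0.7685045895012337 F [ 1.1662  4.5072 -0.6408] M [ 0.8169 -0.0263  0.1307] w 0.0544872033129269 gf 32.16838790103793
clock: 5.15
position: [0.5111, 0.2045, 0.0157]
ee_rot: [0.0, 0.367, 0.93, 0.002]
contact_force: [1.1, 4.9, -1.4]
width: 0.0543
gripper_force: 32.6
t 5.15 p [0.5111 0.2045 0.0157] yaw 0.8202401500971398 tilt [0.002  0.0027] q6 -0.5691742034937451 F [ 1.0529  4.8902 -1.3634] M [ 0.8905 -0.1246  0.338 ] w 0.054314061253064747 gf 32.56248386576772
```

```bash
for i in 1; do python3 -m crank '{"translation":[[0,0,0],[0,0,0],[0,0,0],[0,0,0],[0,0,0],[0,0,0]],"roll":[0.05,0.05,0.05,0.05,0.05,0.05],"fingers":[0.5,0.5,0.5,0.5,0.5,0.5]}' 30; done
python3 g.py;  python3 -m crank '{"translation":[[0,0,0],[0,0,0],[0,0,0],[0,0,0],[0,0,0],[0,0,0]],"roll":[0.07,0.07,0.07,0.07,0.07,0.07],"fingers":[0.5,0.5,0.5,0.5,0.5,0.5]}' 30
python3 g.py
```

```text
clock: 5.75
position: [0.5113, 0.2047, 0.0157]
ee_rot: [0.0, 0.501, 0.865, 0.002]
contact_force: [1.2, 6.3, -1.8]
width: 0.0545
gripper_force: 32.5
t 5.75 p [0.5113 0.2047 0.0157] yaw 0.520207901963675 tilt [0.0025 0.003 ] q6 -0.2692380594409182 F [ 1.2098  6.2838 -1.8028] M [ 0.948  -0.1767  0.3503] w 0.05451647434636319 gf 32.52250576391816
clock: 6.35
position: [0.5117, 0.2048, 0.0157]
ee_rot: [0.0, 0.671, 0.741, 0.002]
contact_force: [2.0, 6.0, -2.8]
width: 0.0543
gripper_force: 32.5
t 6.35 p [0.5117 0.2048 0.0157] yaw 0.09935608855498167 tilt [0.0032 0.0032] q6 0.1516217927061712 F [ 1.9999  6.011  -2.7599] M [ 0.9847 -0.3232  0.328 ] w 0.0543332166710313 gf 32.46117699891329
```

```bash
python3 -m crank '{"translation":[[0,0,0],[0,0,0],[0,0,-15],[0,0,-30],[0,0,-35],[0,0,-10]],"roll":[0,0,0,0,0,0],"fingers":[1,1,1,1,1,1]}' 30
python3 g.py b 0.1
```

```text
clock: 6.95
position: [0.5125, 0.203, 0.1091]
ee_rot: [0.002, 0.67, 0.742, 0.003]
contact_force: [0.6, -0.5, 0.8]
width: 0.0853
gripper_force: 0.0
t 6.95 p [0.5125 0.203  0.1091] yaw 0.10265237772846418 tilt [0.0063 0.0012] q6 0.14885199874034272 F [ 0.5569 -0.4584  0.8402] M [ 0.0279 -0.0282 -0.0181] w 0.08533764232835286 gf 0.0
shift mm [-129.6487   -1.852     9.0479]
```

```bash
python3 -m crank '{"translation":[[-20,-1,0],[-40,-1,0],[-40,0,0],[-22,0,0],[-7.5,0,0],[0,0,0],[0,0,0]],"roll":[0,0,0,0,0,0,0],"fingers":[1,1,1,1,1,1,1]}' 30
python3 g.py b 0.016
```

```text
clock: 7.65
position: [0.5211, 0.0746, 0.1052]
ee_rot: [-0.001, 0.67, 0.742, 0.0]
contact_force: [0.3, 0.7, 0.8]
width: 0.0856
gripper_force: 0.0
t 7.65 p [0.5211 0.0746 0.1052] yaw 0.10214987187446882 tilt [-0.0007  0.0008] q6 -0.09319693997919766 F [0.3024 0.7236 0.8294] M [-0.0326 -0.0076 -0.0096] w 0.08560564724627344 gf 0.0
shift mm [-1.063   2.8553 89.2353]
```

```bash
python3 -m crank '{"translation":[[-1,3,10],[0,0,25],[0,0,25],[0,0,17],[0,0,9],[0,0,3],[0,0,0],[0,0,0]],"roll":[0,0,0,0,0,0,0,0],"fingers":[1,1,1,1,1,1,1,1]}' 30
python3 g.py b 0.016
```

```text
clock: 8.45
position: [0.5254, 0.0734, 0.0172]
ee_rot: [0.001, 0.67, 0.742, 0.001]
contact_force: [0.5, 0.1, -0.1]
width: 0.0853
gripper_force: 0.0
t 8.45 p [0.5254 0.0734 0.0172] yaw 0.10233933131338324 tilt [0.0017 0.0001] q6 -0.0949142038867513 F [ 0.45    0.1464 -0.0903] M [-0.0283 -0.0121 -0.0548] w 0.08530926296653157 gf 0.0
shift mm [ 0.6407 -1.2983  1.1647]
```

```bash
python3 -m crank '{"translation":[[0.6,-1.3,1],[0,0,0],[0,0,0],[0,0,0],[0,0,0],[0,0,0]],"roll":[0,0,0,0,0,0],"fingers":[1,0.6,0.5,0.5,0.5,0.5]}' 30
python3 g.py b 0.016
python3 -m crank '{"translation":[[0,0,0],[0,0,0],[0,0,0],[0,0,0],[0,0,0],[0,0,0],[0,0,0],[0,0,0]],"roll":[-0.05,-0.05,-0.05,-0.05,-0.05,-0.05,-0.05,-0.05],"fingers":[0.5,0.5,0.5,0.5,0.5,0.5,0.5,0.5]}' 30
python3 g.py b 0.016
```

```text
clock: 9.05
position: [0.5248, 0.0736, 0.0163]
ee_rot: [0.001, 0.67, 0.742, 0.001]
contact_force: [2.0, 0.4, 3.5]
width: 0.0533
gripper_force: 34.6
t 9.05 p [0.5248 0.0736 0.0163] yaw 0.10182858961984823 tilt [0.0033 0.0002] q6 -0.09404360391403144 F [2.0123 0.4392 3.5075] M [ 0.0752 -0.4633 -0.0019] w 0.05328967241807582 gf 34.56188236246817
shift mm [ 0.3356 -0.7939  0.2738]
clock: 9.85
position: [0.5249, 0.0736, 0.0163]
ee_rot: [0.001, 0.509, 0.861, 0.001]
contact_force: [3.4, -0.1, 3.9]
width: 0.0536
gripper_force: 34.6
t 9.85 p [0.5249 0.0736 0.0163] yaw 0.503781836953057 tilt [0.0035 0.0002] q6 -0.4960213742630382 F [ 3.3668 -0.0872  3.8713] M [ 0.0615 -0.426   0.0199] w 0.05360196949883212 gf 34.60431977757253
shift mm [ 0.7083 -0.6928  0.2862]
```

```bash
python3 -m crank '{"translation":[[0,0,0],[0,0,0],[0,0,0],[0,0,0],[0,0,0],[0,0,0],[0,0,0],[0,0,0]],"roll":[-0.1,-0.1,-0.1,-0.1,-0.1,-0.1,-0.1,-0.05],"fingers":[0.5,0.5,0.5,0.5,0.5,0.5,0.5,0.5]}' 30
python3 g.py
python3 -m crank '{"translation":[[0,0,0],[0,0,0],[0,0,-15],[0,0,-30],[0,0,-35],[0,0,-5],[0,0,0]],"roll":[0,0,0,0,0,0,0],"fingers":[1,1,1,1,1,1,1]}' 30
python3 g.py c 0.1
```

```text
clock: 10.65
position: [0.5255, 0.0739, 0.0163]
ee_rot: [0.002, 0.158, 0.988, 0.001]
contact_force: [3.7, 0.5, 3.2]
width: 0.0538
gripper_force: 34.5
t 10.65 p [0.5255 0.0739 0.0163] yaw 1.254336038632537 tilt [0.0045 0.0007] q6 -1.2468524462295616 F [3.7426 0.4806 3.2014] M [ 0.2563 -0.5832 -0.0275] w 0.05382915857429564 gf 34.506632048869506
clock: 11.35
position: [0.5231, 0.0735, 0.1011]
ee_rot: [0.0, 0.159, 0.987, 0.0]
contact_force: [0.2, 0.3, -0.0]
width: 0.0853
gripper_force: 0.0
t 11.35 p [0.5231 0.0735 0.1011] yaw 1.2514206634510936 tilt [ 0.0008 -0.    ] q6 -1.2434699056014689 F [ 0.2458  0.3198 -0.0475] M [-0.0171  0.0153  0.0205] w 0.08530550274562147 gf 0.0
shift mm [ -54.5051 -117.8814    1.0841]
```

```bash
python3 -m crank '{"translation":[[-10,-20,0],[-19,-40,0],[-17,-37,0],[-8.5,-20.5,0],[0,0,0],[0,0,0]],"roll":[0,0,0,0,0,0],"fingers":[1,1,1,1,1,1]}' 30
python3 g.py c 0.016
```

```text
clock: 11.95
position: [0.5365, -0.0547, 0.0987]
ee_rot: [-0.002, 0.16, 0.987, 0.001]
contact_force: [1.1, -1.0, 0.4]
width: 0.0856
gripper_force: 0.0
t 11.95 p [ 0.5365 -0.0547  0.0987] yaw 1.2502463170417601 tilt [-0.0041  0.0017] q6 -1.4819068315286053 F [ 1.0776 -0.971   0.394 ] M [ 0.0189 -0.0146  0.0055] w 0.08560552056425463 gf 0.0
shift mm [-1.8494 -0.3297 82.7103]
```

```bash
python3 -m crank '{"translation":[[0,0,10],[0,0,25],[0,0,25],[0,0,15],[0,0,4],[0,0,0],[0,0,0]],"roll":[0,0,0,0,0,0,0],"fingers":[1,1,1,1,1,1,1]}' 30
python3 g.py c 0.016
```

```text
clock: 12.65
position: [0.5386, -0.0546, 0.0219]
ee_rot: [0.0, 0.158, 0.987, 0.0]
contact_force: [0.4, 0.2, 0.3]
width: 0.0854
gripper_force: 0.0
t 12.65 p [ 0.5386 -0.0546  0.0219] yaw 1.252868861773738 tilt [ 0.0009 -0.    ] q6 -1.4826535137402614 F [0.3974 0.1856 0.3328] M [-0.0184  0.0303  0.0116] w 0.08539833583745428 gf 0.0
shift mm [ 0.4337 -1.1335  5.8944]
```

```bash
python3 -m crank '{"translation":[[0.4,-1.1,5.5],[0,0,0],[0,0,0],[0,0,0],[0,0,0],[0,0,0],[0,0,0]],"roll":[0,0,0,0,0,0,0],"fingers":[1,1,0.6,0.5,0.5,0.5,0.5]}' 30
python3 g.py c 0.016
python3 -m crank '{"translation":[[0,0,0],[0,0,0],[0,0,0],[0,0,0],[0,0,0],[0,0,0],[0,0,0],[0,0,0]],"roll":[0.05,0.05,0.05,0.05,0.05,0.05,0.05,0.05],"fingers":[0.5,0.5,0.5,0.5,0.5,0.5,0.5,0.5]}' 30
python3 g.py c 0.016
```

```text
clock: 13.35
position: [0.5379, -0.0556, 0.0167]
ee_rot: [0.001, 0.159, 0.987, 0.0]
contact_force: [-0.4, 2.4, 6.3]
width: 0.0544
gripper_force: 31.4
t 13.35 p [ 0.5379 -0.0556  0.0167] yaw 1.2516492804773727 tilt [0.0013 0.0007] q6 -1.4847138904811596 F [-0.3629  2.4498  6.3284] M [0.491  0.1029 0.0027] w 0.05440152269227532 gf 31.378347650170326
shift mm [0.1198 0.028  0.6937]
clock: 14.15
position: [0.538, -0.0554, 0.0167]
ee_rot: [0.001, 0.353, 0.936, 0.001]
contact_force: [-0.7, 3.4, 6.0]
width: 0.0546
gripper_force: 31.4
t 14.15 p [ 0.538  -0.0554  0.0167] yaw 0.8495652613250907 tilt [0.0016 0.0009] q6 -1.0827070248132 F [-0.6623  3.3659  5.9707] M [0.4807 0.0113 0.0516] w 0.054573797862864336 gf 31.42274161800742
shift mm [ 0.1356 -0.2167  0.7227]
```

```bash
python3 -m crank '{"translation":[[0,0,0],[0,0,0],[0,0,0],[0,0,0],[0,0,0],[0,0,0],[0,0,0],[0,0,0]],"roll":[0.1,0.1,0.1,0.1,0.1,0.1,0.1,0.05],"fingers":[0.5,0.5,0.5,0.5,0.5,0.5,0.5,0.5]}' 30
python3 g.py
python3 -m crank '{"translation":[[0,0,0],[0,0,0],[0,0,-15],[0,0,-30],[0,0,-35],[0,0,-5],[0,0,0]],"roll":[0,0,0,0,0,0,0],"fingers":[1,1,1,1,1,1,1]}' 30
python3 g.py a 0.1
```

```text
clock: 14.95
position: [0.5384, -0.0553, 0.0167]
ee_rot: [0.0, 0.671, 0.741, 0.001]
contact_force: [0.4, 4.1, 5.3]
width: 0.0543
gripper_force: 31.4
t 14.95 p [ 0.5384 -0.0553  0.0167] yaw 0.09853582524123607 tilt [0.0023 0.0011] q6 -0.33184573870542355 F [0.3798 4.1258 5.3475] M [ 0.5678 -0.123  -0.0201] w 0.05434987633130833 gf 31.371528580784798
clock: 15.65
position: [0.538, -0.0564, 0.1019]
ee_rot: [0.001, 0.67, 0.742, 0.0]
contact_force: [-0.2, 0.9, 0.6]
width: 0.0852
gripper_force: 0.0
t 15.65 p [ 0.538  -0.0564  0.1019] yaw 0.10255771034869952 tilt [ 0.0023 -0.0009] q6 -0.33527622380421535 F [-0.1679  0.9099  0.5787] M [ 0.0278 -0.0281  0.0261] w 0.0852492998383736 gf 0.0
shift mm [261.0874  -0.8111   1.5756]
```

A reads about 0.34 N m, against 0.02–0.05 for B and C, so A is the stiff wheel. Before lifting I'll check that each white dot actually moved.

```bash
python3 - <<'E'
from rig import get_image
import cv2,numpy as np
t=get_image("top");s=get_image("side");cv2.imwrite("pics/side1.png",s);cv2.imwrite("pics/top1.png",t)
s0=cv2.imread("pics/side0.png")
def r(im): return np.hstack([cv2.resize(im[y-20:y+20,x-20:x+20],(260,260),interpolation=cv2.INTER_CUBIC) for x,y in((264,176),(303,204),(346,235))])
cv2.imwrite("pics/dots.png",np.vstack([r(s0),r(s)]))
E
```

```text
(no output)
```

View pics/dots.png

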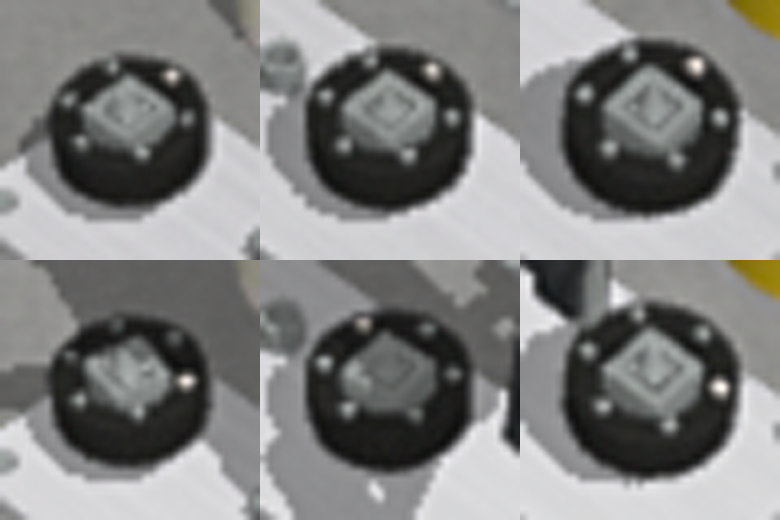

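The white dots moved about 60° on all three wheels: A (172,75)→(187,121), B (432,70)→(363,65) and C (695,65)→(720,125) in each tile. I'll go back to A, turn it a little more for margin, then lift it.

```bash
python3 -m crank '{"translation":[[30,0,0],[45,0,0],[45,0,0],[45,0,0],[45,0,0],[33,-1,0],[18,0,0],[0,0,0]],"roll":[0,0,0,0,0,0,0,0],"fingers":[1,1,1,1,1,1,1,1]}' 40
python3 -m crank '{"translation":[[0,0,0],[0,0,0]],"roll":[0,0],"fingers":[1,1]}' 40
python3 g.py a 0.016
```

```text
clock: 16.55
position: [0.5081, 0.2055, 0.0991]
ee_rot: [-0.001, 0.669, 0.743, -0.001]
contact_force: [-0.3, -0.9, -0.2]
width: 0.0851
gripper_force: 0.0
clock: 16.75
position: [0.5094, 0.2024, 0.1001]
ee_rot: [-0.0, 0.67, 0.742, -0.001]
contact_force: [0.7, -0.9, 0.3]
width: 0.0855
gripper_force: 0.0
t 16.75 p [0.5094 0.2024 0.1001] yaw 0.1013502289361501 tilt [-0.0017 -0.001 ] q6 0.15061113100211596 F [ 0.657  -0.8843  0.2589] M [0.0447 0.0345 0.0448] w 0.0854974771392846 gf 0.0
shift mm [ 0.7268  1.2936 84.0977]
```

```bash
python3 -m crank '{"translation":[[0.7,1,10],[0,0,25],[0,0,25],[0,0,15],[0,0,8],[0,0,0],[0,0,0]],"roll":[0,0,0,0,0,0,0],"fingers":[1,1,1,1,1,1,1]}' 40
python3 g.py a 0.016
```

```text
clock: 17.45
position: [0.5113, 0.2041, 0.0183]
ee_rot: [0.0, 0.67, 0.742, 0.0]
contact_force: [0.2, -0.6, -0.2]
width: 0.0856
gripper_force: 0.0
t 17.45 p [0.5113 0.2041 0.0183] yaw 0.10134660808737747 tilt [0.0007 0.0002] q6 0.15203144641755928 F [ 0.2301 -0.5627 -0.1596] M [-0.0046 -0.0175  0.0042] w 0.0856155901030112 gf 0.0
shift mm [-0.8286 -0.888   2.2728]
```

```bash
python3 -m crank '{"translation":[[0,0,0],[0,0,0],[0,0,0],[0,0,0],[0,0,0]],"roll":[0,0,0,0,0],"fingers":[0.7,0.5,0.5,0.5,0.5]}' 40
python3 g.py a 0.016; python3 -m crank '{"translation":[[0,0,0],[0,0,0],[0,0,0],[0,0,0],[0,0,0],[0,0,0],[0,0,0],[0,0,0]],"roll":[0.05,0.05,0.05,0.05,0.05,0.05,0,0],"fingers":[0.5,0.5,0.5,0.5,0.5,0.5,0.5,0.5]}' 40
python3 g.py a 0.016
```

```text
clock: 17.95
position: [0.5118, 0.2046, 0.0193]
ee_rot: [0.001, 0.67, 0.742, 0.001]
contact_force: [-0.5, 0.0, 5.4]
width: 0.0539
gripper_force: 41.5
t 17.95 p [0.5118 0.2046 0.0193] yaw 0.10256344732188649 tilt [0.0027 0.0004] q6 0.15182457562692817 F [-0.543   0.0136  5.4188] M [-0.0953  0.0912  0.0674] w 0.0539242232717818 gf 41.49744367226958
shift mm [-1.2386 -1.4322  3.3019]
clock: 18.75
position: [0.512, 0.2045, 0.0193]
ee_rot: [0.001, 0.773, 0.634, 0.001]
contact_force: [0.3, -0.6, 6.5]
width: 0.0541
gripper_force: 41.6
t 18.75 p [0.512  0.2045 0.0193] yaw -0.1970622078133647 tilt [0.0032 0.0003] q6 0.4516304057202774 F [ 0.3434 -0.5709  6.4969] M [-0.1157 -0.0447  0.1382] w 0.05407993862137985 gf 41.645173486322165
shift mm [-1.622  -1.2468  3.29  ]
```

```bash
python3 -m crank '{"translation":[[0,0,0],[0,0,0],[0,0,0],[0,0,0]],"roll":[0.05,0.05,0.05,0.05],"fingers":[0.5,0.5,0.5,0.5]}' 40
python3 g.py a 0.016; python3 -m crank '{"translation":[[0,0,0],[0,0,0],[0,0,0],[0,0,0]],"roll":[0.05,0.05,0.05,0.05],"fingers":[0.5,0.5,0.5,0.5]}' 40
python3 g.py a 0.016
```

```text
clock: 19.15
position: [0.5122, 0.2045, 0.0193]
ee_rot: [0.001, 0.833, 0.553, 0.001]
contact_force: [0.3, -0.7, 4.3]
width: 0.0539
gripper_force: 41.8
t 19.15 p [0.5122 0.2045 0.0193] yaw -0.3984906015795174 tilt [0.0035 0.0001] q6 0.6532968906478644 F [ 0.2917 -0.6814  4.3056] M [-0.1621 -0.1132  0.2921] w 0.05389284442960183 gf 41.81545380502939
shift mm [-1.8583 -1.0579  3.3127]
clock: 19.55
position: [0.5123, 0.2044, 0.0193]
ee_rot: [0.001, 0.884, 0.467, 0.002]
contact_force: [0.7, -0.6, 4.1]
width: 0.0538
gripper_force: 41.8
t 19.55 p [0.5123 0.2044 0.0193] yaw -0.5983868167914652 tilt [0.0037 0.    ] q6 0.853280283173455 F [ 0.7033 -0.6304  4.0561] M [-0.1815 -0.0957  0.2948] w 0.05377833710382483 gf 41.80057106539607
shift mm [-2.0617 -0.8179  3.3086]
```

```bash
python3 -m crank '{"translation":[[0,0,0],[0,0,0],[0,0,-3],[0,0,-5],[0,0,-6],[0,0,-8]],"roll":[-0.05,-0.05,0,0,0,0],"fingers":[0.5,0.5,0.5,0.5,0.5,0.5]}' 40
python3 g.py a 0.115; python3 -m crank '{"translation":[[0,0,-10],[0,0,-16],[0,0,-18],[0,0,-14],[0,0,0],[0,0,0]],"roll":[0,0,0,0,0,0],"fingers":[0.5,0.5,0.5,0.5,0.5,0.5]}' 40
python3 g.py s 0.11; python3 - <<'E'
from rig import get_image
import cv2
s=get_image("side");cv2.imwrite("pics/lift.png",cv2.resize(s[90:270,190:400],(700,600),interpolation=cv2.INTER_CUBIC))
E
```

```text
clock: 20.15
position: [0.5115, 0.2043, 0.0403]
ee_rot: [0.0, 0.86, 0.511, 0.001]
contact_force: [4.3, -0.5, -3.8]
width: 0.0535
gripper_force: 42.9
t 20.15 p [0.5115 0.2043 0.0403] yaw -0.4983207647840116 tilt [0.0012 0.    ] q6 0.7524372694251789 F [ 4.2863 -0.4549 -3.819 ] M [ 0.0152 -0.6903 -0.0124] w 0.0535276398058804 gf 42.85581523552537
shift mm [ -1.4494  -0.285  -74.6515]
clock: 20.75
position: [0.5096, 0.2044, 0.0982]
ee_rot: [-0.0, 0.86, 0.511, -0.001]
contact_force: [0.8, -0.2, -1.9]
width: 0.0543
gripper_force: 43.1
t 20.75 p [0.5096 0.2044 0.0982] yaw -0.4980865819242276 tilt [-0.0014  0.0001] q6 0.7521622234277006 F [ 0.8081 -0.1716 -1.885 ] M [ 0.0407 -0.0417  0.0086] w 0.05429162251246198 gf 43.07071974501014
shift mm [-453.2032  221.5319  -11.8481]
```

View pics/lift.png

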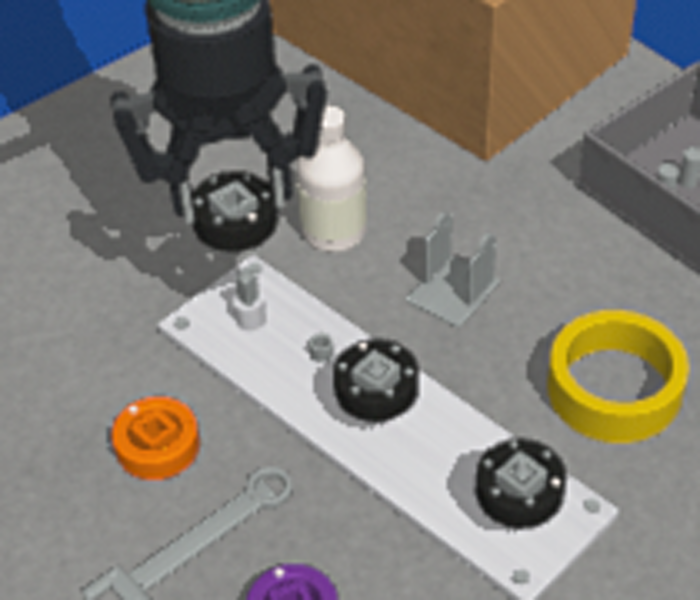

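The wheel is held level between the pads at (235,205), with its post empty at (250,300). The bottle, wheels B and C, and the bystanders are in place. Next I'll carry it to the spindle.

```bash
python3 -m crank '{"translation":[[-12,6,-6],[-25,12,-6],[-35,17,0],[-38,19,0],[-38,19,0],[-38,19,0],[-38,19,0],[-38,19,0]],"roll":[0,0,0,0,0,0,0,0],"fingers":[0.5,0.5,0.5,0.5,0.5,0.5,0.5,0.5]}' 40
python3 g.py s 0.11; python3 -m crank '{"translation":[[-38,18,0],[-38,18,0],[-36,18,0],[-25,12,0],[-12,6,0],[0,0,0],[0,0,0]],"roll":[0,0,0,0,0,0,0],"fingers":[0.5,0.5,0.5,0.5,0.5,0.5,0.5]}' 40
python3 g.py s 0.11
```

```text
clock: 21.6
position: [0.4984, -0.0901, 0.1097]
ee_rot: [-0.001, 0.86, 0.511, -0.001]
contact_force: [1.4, -0.9, -0.9]
width: 0.0544
gripper_force: 43.1
t 21.6 p [ 0.4984 -0.0901  0.1097] yaw -0.4982913427767586 tilt [-0.0017  0.0003] q6 0.18223854685170748 F [ 1.3935 -0.881  -0.8605] M [ 0.0079 -0.0346  0.041 ] w 0.05436546261648197 gf 43.06574620306492
shift mm [-189.1155   90.7294   -0.3546]
clock: 22.3
position: [0.4912, -0.252, 0.1096]
ee_rot: [-0.001, 0.86, 0.511, -0.0]
contact_force: [1.2, 1.0, -1.1]
width: 0.054
gripper_force: 43.1
t 22.3 p [ 0.4912 -0.252   0.1096] yaw -0.49840144358194255 tilt [-0.0013  0.0021] q6 -0.10289083055950572 F [ 1.1967  0.9681 -1.0889] M [ 0.0275 -0.0399 -0.0583] w 0.054035334717402114 gf 43.06938998401165
shift mm [-43.4511  19.6981  -0.5122]
```

```bash
python3 -m crank '{"translation":[[-15,7,0],[-18,8,0],[-10,5,0],[0,0,0],[0,0,0],[0,0,0],[0,0,0]],"roll":[0,0,0,0,0,0,0],"fingers":[0.5,0.5,0.5,0.5,0.5,0.5,0.5]}' 40
python3 g.py s 0.11; python3 - <<'E'
from rig import get_image
import cv2,numpy as np
s=get_image("side");t=get_image("top");cv2.imwrite("pics/side2.png",s);cv2.imwrite("pics/top2.png",t)
a=cv2.resize(s[265:370,365:465],(571,600),interpolation=cv2.INTER_CUBIC);b=cv2.resize(t[190:240,395:445],(229,229),interpolation=cv2.INTER_CUBIC)
o=np.zeros((600,800,3),np.uint8);o[:,:571]=a;o[:229,571:]=b;cv2.imwrite("pics/sp.png",o)
E
```

```text
clock: 23.0
position: [0.4888, -0.2999, 0.1099]
ee_rot: [-0.0, 0.859, 0.511, 0.0]
contact_force: [-0.2, -0.0, -0.2]
width: 0.0541
gripper_force: 43.1
t 23.0 p [ 0.4888 -0.2999  0.1099] yaw -0.4975378065304014 tilt [-0.0002  0.0006] q6 -0.17446424250420872 F [-0.1852 -0.032  -0.179 ] M [-0.012  -0.0028 -0.0347] w 0.05410665527113165 gf 43.06591909378767
shift mm [-0.2508 -1.1512 -0.0733]
```

View pics/sp.png

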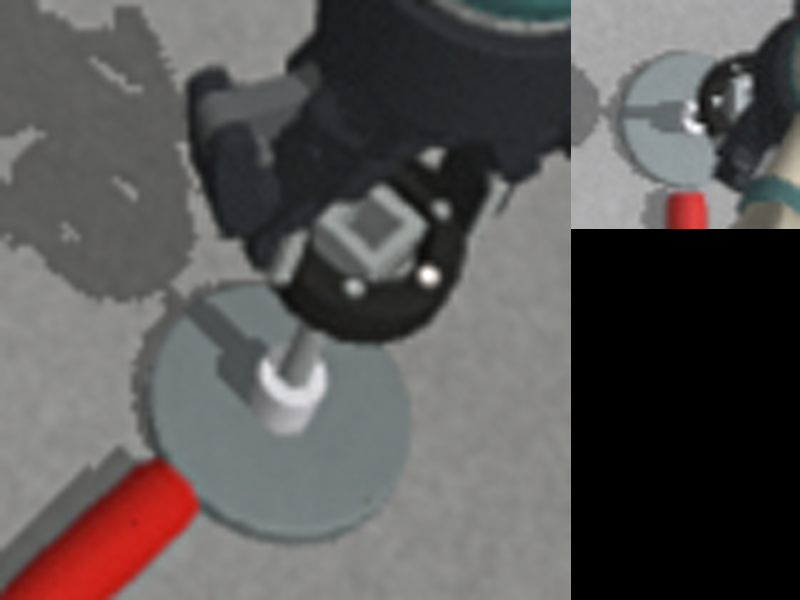

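```bash
python3 - <<'E'
from h import *
p=[.4888,-.2999]
print("hub pred side/top",proj("side",[[*p,.1517]]),proj("top",[[*p,.1517]]))
for k in np.eye(3)*.003: print("d3mm",(proj("side",[np.array([*p,.1517])+k])-proj("side",[[*p,.1517]])).round(2),(proj("top",[np.array([*p,.1517])+k])-proj("top",[[*p,.1517]])).round(2))
q=[.4877,-.2996]
print("shoulder",proj("side",[[*q,.035]]),proj("top",[[*q,.035]]),"tip",proj("side",[[*q,.081]]),proj("top",[[*q,.081]]))
s=cv2.imread("pics/side0.png");t=cv2.imread("pics/top0.png")
print(s[322:345,408:425].max(2));print(t[207:222,414:432].max(2))
# same check at wheel A before (hub top, side0)
print("hubA",proj("side",[[.5105,.2032,.061],[.524,.0739,.061],[.5378,-.0555,.061]]),proj("top",[[.5105,.2032,.061],[.524,.0739,.061],[.5378,-.0555,.061]]))
E
```

```text
hub pred side/top [[428.58180108 302.48158873]] [[434.60294232 211.06502243]]
d3mm [[ 1.11 -1.08]] [[-0.06 -1.11]]
d3mm [[-1.39 -1.2 ]] [[-1.11  0.02]]
d3mm [[ 0.36 -0.81]] [[ 0.33 -0.1 ]]
shoulder [[415.485808   330.76187091]] [[422.86300129 214.834332  ]] tip [[420.09345237 320.48052908]] [[427.17179954 213.59136196]]
[[120 120 119 120 119 119 121 121 114  80  87 113 138 151 138 117 119]
 [118 120 120 120 120 120 120 119 104  79  93 113 134 139 128 118 119]
 [ 89  89  97 119 121 121 122 117  88  84 101 115 129 132 122 120 120]
 [ 79  79  81  95 121 129 131 116  82  92 108 122 129 129 120 120 122]
 [ 81  78  77  90 127 139 130  94  83  99 114 127 132 121 119 119 120]
 [ 80  77  88 126 135 139 119  79  89 106 121 132 142 121 116 118 120]
 [ 80  79 119 192 148 130  93  81  98 113 124 137 165 154 117 117 120]
 [ 79  86 141 216 195 133  85  87 107 120 128 149 205 196 123 115 119]
 [ 79  87 145 216 204 138  85  92 112 123 134 172 214 203 136 115 118]
 [ 78  84 133 213 215 192 138 105 115 126 140 190 216 205 140 118 119]
 [ 80  89 115 181 212 212 195 150 131 148 167 207 219 207 140 118 12
[... 1462 characters left out ...]
103 102 104 107 145 169 131  94  84  86  88 106 135 143 147 147 147]
 [102 102 102 105 109 163 221 181 107  87 146 168 166 150 144 146 150 149]
 [103 102 104 102 110 123 223 232 228 227 231 223 176 149 146 147 149 149]
 [115 104 101 102 106 111 164 213 233 237 222 184 154 148 148 147 149 149]
 [146 142 142 142 141 138 135 150 164 174 166 153 149 150 150 149 148 149]
 [150 148 150 149 148 145 146 146 146 149 151 149 150 150 150 150 149 149]
 [148 149 146 147 147 147 147 150 150 147 150 148 150 151 150 152 151 150]]
hubA [[262.55590072 172.50137683]
 [301.7332759  200.28251564]
 [345.49196256 231.1727418 ]] [[252.95688407 209.1844591 ]
 [297.22831372 203.86404989]
 [341.33670223 198.46486511]]
```

The hub sits at about (430,304) px, within roughly 0.5 mm of the TCP axis once the same reading bias seen on wheel A's hub is removed. The shoulder at (416,331) matches the fitted spindle. I'll correct by 1 mm and descend.

```bash
python3 -m crank '{"translation":[[-0.3,-1,5],[0,0,12],[0,0,12],[0,0,7],[0,0,3],[0,0,1],[0,0,0]],"roll":[0,0,0,0,0,0,0],"fingers":[0.5,0.5,0.5,0.5,0.5,0.5,0.5]}' 40
python3 g.py s 0.0192; python3 -m crank '{"translation":[[0,0,2],[0,0,2],[0,0,2],[0,0,2],[0,0,2],[0,0,2]],"roll":[0,0,0,0,0,0],"fingers":[0.5,0.5,0.5,0.5,0.5,0.5]}' 40
python3 g.py s 0.0192
```

```text
clock: 23.8
position: [0.488, -0.3004, 0.0699]
ee_rot: [0.0, 0.86, 0.511, 0.0]
contact_force: [-0.2, 0.3, -0.9]
width: 0.0542
gripper_force: 43.1
t 23.8 p [ 0.488  -0.3004  0.0699] yaw -0.4980485943652855 tilt [0.0001 0.    ] q6 -0.17527503025112787 F [-0.1974  0.2712 -0.9273] M [-0.0049  0.0003  0.0084] w 0.0541550398853755 gf 43.06507648900151
shift mm [ 0.5662 -0.6828 50.7025]
clock: 24.4
position: [0.4879, -0.3003, 0.0578]
ee_rot: [-0.0, 0.86, 0.511, 0.0]
contact_force: [0.4, 0.1, -1.5]
width: 0.054
gripper_force: 43.1
t 24.4 p [ 0.4879 -0.3003  0.0578] yaw -0.49801122089429023 tilt [0.     0.0002] q6 -0.1752869313255889 F [ 0.395   0.1127 -1.494 ] M [-0.0081  0.0071  0.0243] w 0.053994268975067594 gf 43.06890131905675
shift mm [ 0.4845 -0.4794 38.6034]
```

```bash
python3 -m crank '{"translation":[[0,0,4],[0,0,4],[0,0,4],[0,0,4],[0,0,4],[0,0,4],[0,0,4],[0,0,3]],"roll":[0,0,0,0,0,0,0,0],"fingers":[0.5,0.5,0.5,0.5,0.5,0.5,0.5,0.5]}' 40
python3 g.py s 0.0192; python3 -m crank '{"translation":[[0,0,1],[0,0,1],[0,0,1],[0,0,0]],"roll":[0,0,0,0],"fingers":[0.5,0.5,0.5,0.5]}' 40
python3 g.py s 0.0192
```

```text
clock: 25.2
position: [0.4878, -0.3002, 0.0265]
ee_rot: [-0.0, 0.86, 0.511, -0.0]
contact_force: [0.2, 0.9, -0.6]
width: 0.054
gripper_force: 43.1
t 25.2 p [ 0.4878 -0.3002  0.0265] yaw -0.49795575766036765 tilt [-0.0002  0.0003] q6 -0.17531033506488874 F [ 0.244   0.898  -0.6397] M [ 0.1352  0.0079 -0.0231] w 0.05398883866266292 gf 43.08867624029517
shift mm [ 0.4824 -0.3914  7.3488]
clock: 25.6
position: [0.488, -0.3002, 0.0239]
ee_rot: [-0.0, 0.86, 0.511, 0.0]
contact_force: [-0.0, 1.1, -1.2]
width: 0.0538
gripper_force: 43.0
t 25.6 p [ 0.488  -0.3002  0.0239] yaw -0.4980060135023346 tilt [0.0001 0.0002] q6 -0.17531664738593838 F [-0.0001  1.1291 -1.1696] M [ 0.1548 -0.0365 -0.0614] w 0.05382140028745803 gf 43.028841745108366
shift mm [ 0.432  -0.5297  4.7411]
```

```bash
python3 -m crank '{"translation":[[0,0,1],[0,0,1],[0,0,1],[0,0,0.5],[0,0,0.5],[0,0,0]],"roll":[0,0,0,0,0,0],"fingers":[0.5,0.5,0.5,0.5,0.5,0.5]}' 40
python3 g.py s 0.0192; python3 -m crank '{"translation":[[0,0,0.5],[0,0,0]],"roll":[0,0],"fingers":[0.5,0.5]}' 40
python3 g.py s 0.0192
```

```text
clock: 26.2
position: [0.4879, -0.3003, 0.0199]
ee_rot: [-0.0, 0.86, 0.511, 0.0]
contact_force: [0.1, 1.2, -1.0]
width: 0.0542
gripper_force: 43.1
t 26.2 p [ 0.4879 -0.3003  0.0199] yaw -0.4980291621910854 tilt [-0.      0.0002] q6 -0.17530423754360933 F [ 0.1428  1.1927 -1.0365] M [ 0.1268 -0.0126 -0.0037] w 0.054166807830629465 gf 43.111969605088234
shift mm [ 0.4974 -0.4894  0.661 ]
clock: 26.4
position: [0.4879, -0.3003, 0.0195]
ee_rot: [-0.0, 0.86, 0.511, 0.0]
contact_force: [0.0, 1.4, 0.1]
width: 0.054
gripper_force: 43.2
t 26.4 p [ 0.4879 -0.3003  0.0195] yaw -0.49804415541821667 tilt [0.     0.0002] q6 -0.17528592354341524 F [0.0116 1.3962 0.0893] M [ 0.2066 -0.0418  0.0465] w 0.0539759529483712 gf 43.17917788401246
shift mm [ 0.4785 -0.4896  0.312 ]
```

```bash
python3 -m crank '{"translation":[[0,0,0.3],[0,0,0.3],[0,0,0]],"roll":[0,0,0],"fingers":[0.5,0.5,0.5]}' 40
python3 g.py s 0.0192
```

```text
clock: 26.7
position: [0.4879, -0.3003, 0.0194]
ee_rot: [0.0, 0.86, 0.511, 0.0]
contact_force: [-1.0, 2.3, 5.2]
width: 0.0538
gripper_force: 43.6
t 26.7 p [ 0.4879 -0.3003  0.0194] yaw -0.49801281956313503 tilt [ 0.0002 -0.0001] q6 -0.17530167313737094 F [-0.9884  2.3377  5.159 ] M [0.3472 0.1731 0.0156] w 0.05381066329151271 gf 43.60600741580129
shift mm [ 0.5334 -0.5337  0.1926]
```

```bash
python3 -m crank '{"translation":[[0,0,0],[0,0,0],[0,0,0],[0,0,0]],"roll":[0,0,0,0],"fingers":[0.75,1,1,1]}' 20
python3 -m crank '{"translation":[[0,0,-10],[0,0,-20],[0,0,-40],[0,0,-45],[0,0,-45],[0,0,-20],[0,0,0],[0,0,0]],"roll":[0,0,0,0,0,0,0,0],"fingers":[1,1,1,1,1,1,1,1]}' 20
python3 -m crank '{"translation":[[20,-10,0],[35,-15,0],[35,-15,0],[35,-15,0],[20,-10,0],[0,0,0],[0,0,0]],"roll":[0,0,0,0,0,0,0],"fingers":[1,1,1,1,1,1,1]}' 20
python3 - <<'E'
from rig import get_image
import cv2,numpy as np
s=get_image("side");t=get_image("top");cv2.imwrite("pics/side3.png",s);cv2.imwrite("pics/top3.png",t)
a=cv2.resize(s[140:400,220:560],(600,459),interpolation=cv2.INTER_CUBIC);b=cv2.resize(t[190:240,395:445],(200,200),interpolation=cv2.INTER_CUBIC)
o=np.zeros((460,800,3),np.uint8);o[:459,:600]=a;o[:200,600:]=b;cv2.imwrite("pics/end.png",o)
E
```

```text
clock: 27.1
position: [0.488, -0.3005, 0.0187]
ee_rot: [0.0, 0.86, 0.511, -0.0]
contact_force: [-0.4, 0.0, 0.3]
width: 0.0851
gripper_force: 0.0
clock: 27.9
position: [0.4877, -0.3001, 0.1991]
ee_rot: [0.0, 0.86, 0.511, 0.0]
contact_force: [0.3, -0.5, -0.2]
width: 0.085
gripper_force: 0.0
clock: 28.6
position: [0.4993, -0.1416, 0.1975]
ee_rot: [-0.001, 0.859, 0.512, -0.001]
contact_force: [0.3, 0.3, 0.7]
width: 0.0853
gripper_force: 0.0
```

View pics/end.png

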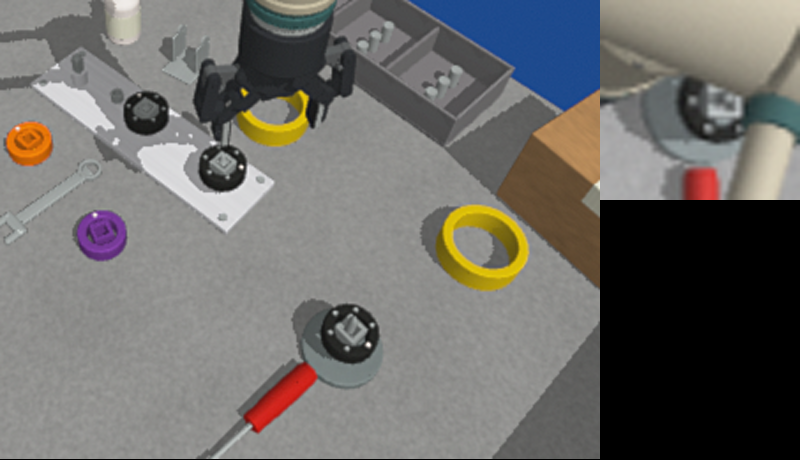

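The wheel is on the spindle at (350,330), level and released. Wheels B (147,112) and C (222,165) are on their posts, and the bystanders haven't moved. I'll do a quick numeric height check, then hand in.

```bash
python3 - <<'E'
from h import *
I=cv2.imread("pics/side3.png")
m=(I.max(2)<75).astype(np.uint8)*cv2.circle(np.zeros(I.shape[:2],np.uint8),(419,328),24,1,-1)
m=cv2.morphologyEx(m,cv2.MORPH_CLOSE,np.ones((3,3)))
o=blob(m,(419,328),100)[0]
for z in(.035,.039,.045): print(z,cen(proj("side",cyl([.4877,-.2996,z],.03,.001,.025)))[0]-o)
E
```

```text
0.035 [-0.46139462 -0.53798637]
0.039 [-0.06572388 -1.4170556 ]
0.045 [ 0.53342033 -2.74817623]
```

Best match is the seated height of 35 mm.

```bash
python3 -c "
from rig import manip
print(manip.sign_off())"
```

```text
the job is handed in; nothing more can be done
None
```

I turned all three wheels; the one with the stiff bearing (the one with the largest y, about 0.3 N m of drag) now sits fully down and released on the reject spindle, the two sound wheels are still on their posts, and I handed the job in at about 29 s; no verdict came back.

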